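# Shut the irradiation cabinet and hold its run plunger at half travel

## Task

Push the door of the small white lamp cabinet shut until it seats on its catch. Then, with your closed fingertips, press the broad mushroom-headed plunger (not the narrow pin on the other station) half way down, 10 mm of its 20 mm, and finish while still holding it there: the lamp runs only at mid travel, and pressing the plunger right through trips it. Do not press the plunger before the door is shut, leave the narrow pin unpressed, and do not knock the small things on the bench about.

Things in the scene. Friction and masses are not known exactly. Their poses are not given: they have to be found in the camera images.
- cabinet: white bench cabinet, 180 deep (x) x 220 wide (y) x 150 mm high, fixed to the bench; origin at the centre of its underside, its own -x is the front that faces the robot. The door is hinged on the cabinet's +y (left) front edge and opens towards the robot
- door (a joint): door angle in rad: 0 fully shut, grows as it opens, up to 1.3. The door stays where it is left (light hinge friction). A spring-ball catch behind its free edge first resists at about 0.07 rad, needs about 8 N at the push point to pass (let go before, the door springs back a little), gives way below about 0.03 rad, pulls the door to 0 and keeps it there
- door_push (a point): point on the outer (robot-side) face of the door, on its solid 36 mm top rail, 165 mm from the hinge line, 15 mm below the door's upper edge (door 208 wide, 140 high, 12 mm thick, upper edge 150 mm above the bench). Door shut, the outward normal there is the cabinet's -x. A steel bow handle stands 22 mm off the face, 190 mm from the hinge line, its top 92 mm above the bench
- door_hinge (a point): point on the vertical hinge line in the middle of the door's thickness, at the height of door_push (the outer face passes 6 mm to its robot side)
- run_plunger (a joint): travel of the mushroom-headed plunger in m: 0 released, 0.010 half way (a dark groove round its stem is then level with the collar), 0.020 pressed right through. Spring: 3 N at first touch, plus 0.5 N per mm, so 8 N at half travel; it springs back when let go
- run_plunger_top (a point): centre of the top of the white mushroom head, 50 mm in diameter, which moves straight down when pressed; 91 mm above the bench when released. It stands on a grey housing 90 x 90 mm, 51 mm high with a 6 mm collar, fixed to the bench
- vent_pin (a joint): travel of the other station's narrow pin in m: 0 released, 0.020 fully down, same spring; to be left alone
- vent_pin_top (a point): centre of the top of the narrow white pin, 22 mm in diameter without a head, 86 mm above the bench, on an identical grey housing
- amber_jar: loose amber glass jar, 42 mm in diameter, 88 mm high, upright; origin at the centre of its underside; bystander
- dropper: loose dropper bottle, 25 mm in diameter, 88 mm high, upright; origin at the centre of its underside; bystander
- weigh_cup: loose clear plastic cup, 58 mm in diameter, 32 mm high; origin at the centre of its underside; bystander
- slide_pack: loose pack of slides, 76 x 26 x 22 mm, lying; origin at the centre of its underside; bystander
There are look-alikes about, which are no part of the job. Leave any pink look-alike of the part that bears run_plunger alone.

How it is judged:
By the outcome, as a careful person would: the job done as asked, in the order asked, and still so for the second after the job is handed in, while the arm keeps its last pose, push and grip.
It also fails if it takes over 43 s, if anything falls off the work surface, if the arm or the gripper's body presses on something with over 40 N, if the wrist force passes 120 N, or if a joint passes its speed limit or range.

## Robot

A 7-joint arm with a two-finger parallel gripper is mounted at the origin on a cart in front of the work surface, level with it; the furniture and walls round the work are solid. World frame = base frame: x ahead of the robot, y to its left, z up, the work surface at z = 0. Lengths are in m, angles in rad, forces in N, time in s.
With the tool pointing down it reaches from about 0.4 to 0.85 m from the base axis. Payload 6.9 kg.
Tool frame: the origin (TCP) lies midway between the tips of the shut fingers; the grasp point (between the pads) lies behind it (manip.grip_point_offset is the z of the grasp point in the tool frame, in m); z points along the fingers, y is the line along which they close (so a half turn about z gives the same grasp; the last joint's range is limited). The gripper opens to 85 mm and grips with 20 to 120 N. Pads are 22 mm wide; open, the fingers measure 114 mm over their backs; the gripper's body (76 mm by 85 mm) begins 54 mm behind the grasp point. The pads swing forward as they close: fully open they stand 13 mm farther back than shut.
Start: joints at [1.246, 0.507, -0.238, 1.5, 0.126, 1.149, -0.155], TCP at [0.26, -0.568, 0.231] pointing down, gripper open.
Joint ranges: [-3.08, 3.08], [-0.24, 2.05], [-1.43, 1.35], [0, 2.5], [-1.52, 4.66], [0.17, 1.96], [-2.89, 2.89]. Speed limits (rad/s): [2.39, 2.39, 3.14, 3.14, 3.14, 3.14, 3.14].

## Interface

Orientations are given as a unit quaternion [w, x, y, z].
In Python, from cell import status, eyes, manip gives the robot as it stands.
- The arm moves only by the shell command python3 -m handwheel 'ROWS'. ROWS is text: rows parted by semicolons, each of 7 numbers parted by spaces: the shift along the world's x, y, z in cm, then the turn, a rotation vector about the world's x, y, z in degrees, then the closure, from 0 (fully open) to 1 (shut). In form: x y z ax ay az hand; .... A call has 1 to 10 rows; each row is the pose to reach, as a shift and turn from the pose commanded when the call began; what a row does not reach only later rows make up. A row lasts 1/10 s, in which the tool goes at most 50 mm and 8.59 degrees, less where a joint would pass 70% of its speed; a pose out of reach is approached as far as the arm can. A call with a gripper value outside its range is refused whole. The fingers move at their own pace and stop on an object; the grip force is fixed at half the most. Time passes only in rows, so rows that repeat a pose let the fingers close. It gives the time, the measured TCP pose, the force, the opening and the grip force at its end, in the units of the state.
- status.sense(): the state, without advancing time (a new reading comes with each control period).
- eyes.get_image(name): name is "scene" or "top" or "wrist"; returns the picture (400x640x3 uint8, red, green, blue); there is no depth.
- eyes.camera_info(name): a dict with "K" (3x3 intrinsics, pixels), "k1" (the pictures are not rectified: a ray, as slopes to the right and down, at radius r is drawn at 1 + k1 r^2 times it, then the intrinsics apply), "rvec" (rotation vector, rad) and "tvec" (3), from world to camera coordinates, as OpenCV has them; the wrist camera has in their place "hand_eye" (4x4, takes a point from camera to tool coordinates, whose origin is the TCP and whose axes are the flange's). Camera axes: x right, y down, z forward; pixel columns grow to the right and rows downward; lengths in m; the calibration is good to about 2 mm. A picture is of the moment at which its call begins: read the wrist's pose just before it. camera_info takes no time and is no camera call.
- manip.close_job(): hands the job in; it is judged then, once.
The state is a dict: "time_s": time; "joints": joint angles; "dq": joint speeds; "tau": joint torques, N m; "tcp_pos": TCP position; "ee_rot": TCP orientation; "ft_force": force on the tool from outside, world axes, zero at the start; "ft_torque": the same for the moment, N m; "grip_width": finger opening in m; "grasp_force": force on a finger pad.
Only numpy, scipy, OpenCV 4.12 (cv2) and the standard library are available. Lean on these libraries where they do the work, as an engineer would, in place of code of your own. Each camera call takes 0.05 s, during which the arm holds its last target. There are 200 camera calls.

## Working session

There is one attempt and no reset: what is moved stays moved. The work goes in short steps, Python scripts to look and compute and a shell command to move; the robot and the scene stay as the last step left them, time stands still between calls to the robot, and variables do not carry over. Pictures are saved under pics/ and viewed, at most 10 in all, crops included, and the job is handed in when it is done.

```bash
mkdir -p pics; ls
cat > h.py <<'E'
import numpy as np, cv2
from cell import status, eyes, manip
def cam(name):
    c=eyes.camera_info(name);K=np.array(c["K"]);k1=c["k1"]
    if "rvec" in c:
        R=cv2.Rodrigues(np.array(c["rvec"],float))[0];t=np.array(c["tvec"],float).ravel()
    return K,np.array([k1,0,0,0,0.]),R,t
def ray(name,uv):
    K,d,R,t=cam(name)
    n=cv2.undistortPoints(np.array([[uv]],float),K,d)[0,0]
    return -R.T@t, R.T@np.array([n[0],n[1],1])
def onz(name,uv,z):
    o,v=ray(name,uv);return o+v*(z-o[2])/v[2]
def proj(name,P):
    K,d,R,t=cam(name)
    return cv2.projectPoints(np.array(P,float).reshape(-1,1,3),cv2.Rodrigues(R)[0],t,K,d)[0][:,0]
E
python3 - <<'E'
from h import *
s=status.sense();print(s)
for n in("scene","top"):
    cv2.imwrite(f"pics/{n}0.png",eyes.get_image(n)[:,:,::-1]);print(n,eyes.camera_info(n))
E
```

```text
pics
{'time_s': 0.0, 'joints': array([ 1.24650862,  0.50832716, -0.23755933,  1.50117596,  0.12572175,
        1.14888488, -0.15478915]), 'dq': array([-4.62313074e-06, -3.56852031e-04, -5.07156496e-04, -1.47925784e-03,
        1.44751794e-03, -8.93105650e-04, -1.44489125e-03]), 'tau': array([-9.90191002e-04, -6.20597863e+01, -2.18681619e+00, -2.49647963e+01,
        1.27437513e-02,  1.21153879e-02,  1.92397437e-05]), 'tcp_pos': array([ 0.26014747, -0.56771449,  0.23042262]), 'ee_rot': array([-8.75264547e-04,  9.76990940e-01,  2.13278909e-01, -2.11413094e-04]), 'ft_force': array([0.00414327, 0.39774755, 0.28203365]), 'ft_torque': array([0.01126028, 0.00652985, 0.02997708]), 'grasp_force': 0.0, 'grip_width': 0.08547009241752301}
scene {'K': array([[362.01535354,   0.        , 318.39943144],
       [  0.        , 362.01535354, 198.96405854],
       [  0.        ,   0.        ,   1.        ]]), 'k1': -0.020592626119684765, 'rvec': array([ 0.71024008, -2.55366976,  1.18637067]), 'tvec': array([0.44075885, 0.26027708, 0.73264357])}
top {'K': array([[368.01437648,   0.        , 325.48715508],
       [  0.        , 368.01437648, 195.09111762],
       [  0.        ,   0.        ,   1.        ]]), 'k1': -0.037218351135844326, 'rvec': array([ 2.17192892, -2.14186609,  0.17127462]), 'tvec': array([-0.04967525,  0.5520486 ,  1.05918375])}
```

View pics/scene0.png

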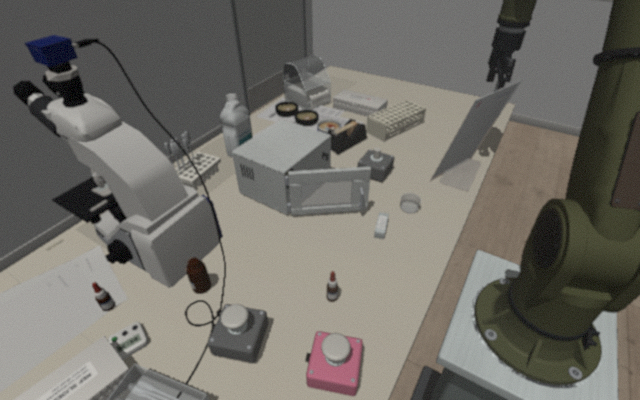

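View pics/top0.png

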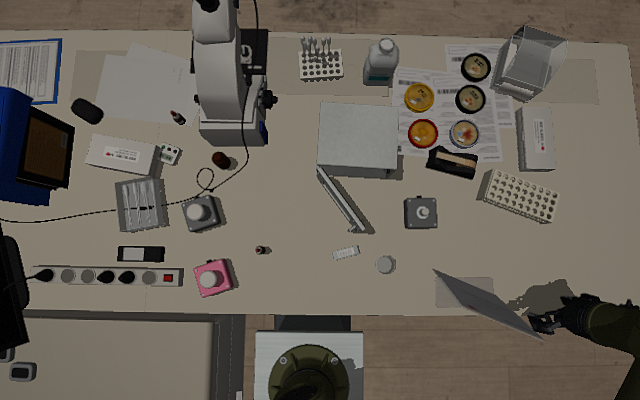

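Top view: cabinet at about (357,137) with its door open from hinge (320,170) to free edge (362,230). The grey mushroom station is at (200,212), the pink look-alike at (212,278) and the vent pin at (421,212). The dropper is at (262,250), slides at (346,252) and cup at (385,264). A slanted panel by the arm, around (490,300), must be cleared.

Run:
```python
from h import *
t=cv2.imread("pics/top0.png");s=cv2.imread("pics/scene0.png")
a=cv2.resize(t[90:240,300:410],None,fx=4,fy=4,interpolation=cv2.INTER_CUBIC) #440x600
b=cv2.resize(t[185:245,170:230],None,fx=5,fy=5,interpolation=cv2.INTER_CUBIC) #300
c=cv2.resize(s[290:350,205:265],None,fx=5,fy=5,interpolation=cv2.INTER_CUBIC)
cv2.imwrite("pics/c1.png",np.hstack([a,np.vstack([b,c])]))
print("top cam",ray("top",(320,200))[0],"scene",ray("scene",(320,200))[0])
for n,uv,z in [("cab nl",(317,168),.15),("cab nr",(396,176),.15),("cab fl",(322,103),.15),("cab fr",(398,104),.15),("hinge",(320,170),.15),("free",(360,231),.15),("mush",(199,211),.091),("pin",(421,212),.086),("dropper",(262,250),.08),("jar",(220,158),.08),("slide",(346,252),.022),("cup",(385,264),.03),("panel1",(433,270),.2),("panel2",(542,340),.1)]:
    print(n,onz("top",uv,z).round(3))
print("mush scene",onz("scene",(236,317),.091).round(3))
```

```text
top cam [ 0.39884647 -0.02318103  1.12671187] scene [0.16574943 0.56222203 0.67469449]
cab nl [ 0.611 -0.016  0.15 ]
cab nr [ 0.592 -0.231  0.15 ]
cab fl [ 0.796 -0.027  0.15 ]
cab fr [ 0.798 -0.24   0.15 ]
hinge [ 0.605 -0.024  0.15 ]
free [ 0.442 -0.133  0.15 ]
mush [0.495 0.315 0.091]
pin [ 0.501 -0.315  0.086]
dropper [0.388 0.135 0.08 ]
jar [0.651 0.267 0.08 ]
slide [ 0.385 -0.105  0.022]
cup [ 0.352 -0.22   0.03 ]
panel1 [ 0.345 -0.31   0.2  ]
panel2 [ 0.151 -0.641  0.1  ]
mush scene [0.488 0.332 0.091]
```

View pics/c1.png

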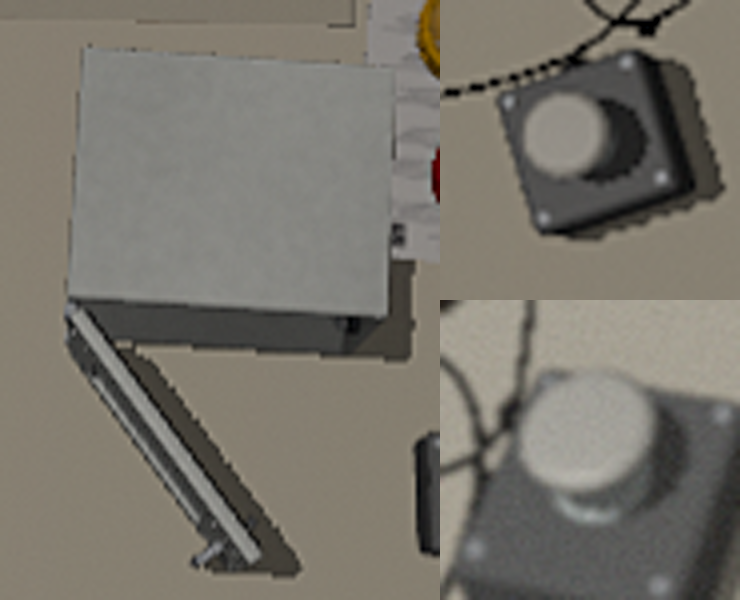

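```bash
cat >> h.py <<'E'
def tri(a,b):
    (o1,v1),(o2,v2)=ray("top",a),ray("scene",b)
    s=np.linalg.lstsq(np.c_[v1,-v2],o2-o1,rcond=None)[0]
    p,q=o1+s[0]*v1,o2+s[1]*v2
    return (p+q)/2,np.linalg.norm(p-q)
E
python3 - <<'E'
from h import *
p=lambda n,r:print(n,r.round(3))
for n,u,v in [("fl",85,48),("fr",394,70),("nr",386,316),("nl",70,298),("doorH out",70,311),("doorH in",80,304),("doorF out",248,562),("doorF in",260,553)]:
    p(n,onz("top",(300+u/4,90+v/4),.15))
m1,m2=(195,212),(235,316)
p("mush top",onz("top",m1,.091));p("mush scene",onz("scene",m2,.089));print("tri",tri(m1,m2))
for a in [(433,270),(542,340)]:
  for b in [(433,178),(492,95),(518,83),(470,160)]:
    r=tri(a,b);print(a,b,r[0].round(3),round(r[1],3))
E
```

```text
fl [ 0.799 -0.025  0.15 ]
fr [ 0.787 -0.241  0.15 ]
nr [ 0.612 -0.233  0.15 ]
nl [ 0.62  -0.017  0.15 ]
doorH out [ 0.611 -0.017  0.15 ]
doorH in [ 0.616 -0.024  0.15 ]
doorF out [ 0.444 -0.138  0.15 ]
doorF in [ 0.45  -0.146  0.15 ]
mush top [0.492 0.326 0.091]
mush scene [0.492 0.331 0.089]
tri (array([0.49304584, 0.32879638, 0.08508949]), np.float64(0.0021579421836589135))
(433, 270) (433, 178) [ 0.333 -0.368  0.015] 0.002
(433, 270) (492, 95) [ 0.294 -0.279  0.329] 0.119
(433, 270) (518, 83) [ 0.273 -0.264  0.371] 0.164
(433, 270) (470, 160) [ 0.292 -0.345  0.114] 0.097
(542, 340) (433, 178) [ 0.249 -0.612 -0.039] 0.303
(542, 340) (492, 95) [ 0.222 -0.536  0.249] 0.071
(542, 340) (518, 83) [ 0.198 -0.53   0.284] 0.005
(542, 340) (470, 160) [ 0.199 -0.671 -0.025] 0.165
```

Door is about 0.90 rad open, with the hinge at about (0.613,-0.020) and the plunger at about (0.492,0.328). I'll lift clear of the panel first, with the fingers shut.

```bash
python3 -m handwheel '0 0 3 0 0 0 1; 0 0 6 0 0 0 1; 0 0 10 0 0 0 1; 0 0 14 0 0 0 1; 0 0 18 0 0 0 1; 0 0 20 0 0 0 1; 0 0 20 0 0 0 1'
```

```text
time_s: 0.8
tcp_pos: [0.2609, -0.5687, 0.4343]
ee_rot: [0.002, 0.977, 0.213, 0.001]
ft_force: [0.3, -0.9, -0.5]
grip_width: -0.0003
grasp_force: 0.0
```

```bash
python3 -m handwheel '1 2 0 0 0 -2 1; 2.5 6 0 0 0 -5 1; 4 10 0 0 0 -7.5 1; 5.5 14 0 0 0 -10 1; 7 18 0 0 0 -12.5 1; 8.5 22 0 0 0 -15 1; 10 26 0 0 0 -17.5 1; 11.5 30 0 0 0 -20 1; 13 34 0 0 0 -22 1; 14.5 37 0 0 0 -25 1' && python3 -m handwheel '1 3 0 0 0 0 1; 2.5 6.5 0 0 0 0 1; 3.5 9.5 0 0 0 0 1; 4.4 12.2 0 0 0 0 1; 4.4 12.2 0 0 0 0 1; 4.4 12.2 0 0 0 0 1'
python3 - <<'E'
from h import *
print(manip.grip_point_offset)
cv2.imwrite("pics/w1.png",eyes.get_image("wrist")[:,:,::-1])
E
```

```text
time_s: 1.8
tcp_pos: [0.4053, -0.1953, 0.4303]
ee_rot: [-0.0, 1.0, -0.003, -0.001]
ft_force: [0.3, 0.3, 0.1]
grip_width: 0.0001
grasp_force: 0.0
time_s: 2.4
tcp_pos: [0.449, -0.0761, 0.4302]
ee_rot: [0.0, 1.0, -0.003, -0.001]
ft_force: [0.4, -1.0, -0.1]
grip_width: -0.0003
grasp_force: 0.0
-0.0187
```

View pics/w1.png

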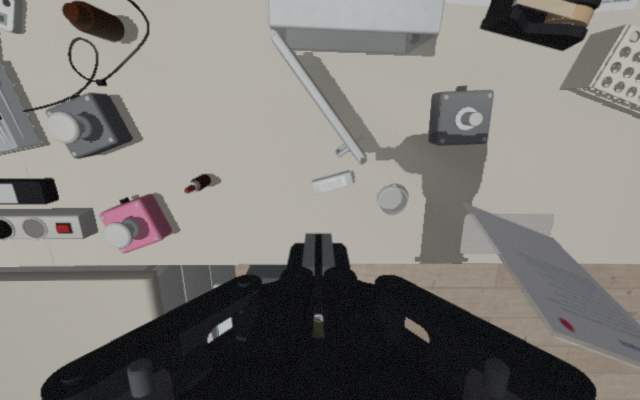

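Wrist view: fingers are shut, the door's free edge is at (358,157) with its handle at (343,150), and the space beside the door is clear. Next is lowering beside the door.

```bash
python3 -m handwheel '0 0 -3 0 0 0 1; 0 0 -7 0 0 0 1; 0 0 -11 0 0 0 1; 0 0 -15 0 0 0 1; 0 0 -19 0 0 0 1; 0 0 -23 0 0 0 1; 0 0 -26 0 0 0 1; 0 0 -29 0 0 0 1; 0 0 -30.5 0 0 0 1; 0 0 -30.5 0 0 0 1'
python3 - <<'E'
import numpy as np
H=np.array([.6135,-.0205]);off=.006+.013
for a in [51.7,45,38,31,24,17,10,6,4,2,0,-1,-2]:
    th=np.radians(-92.2-a);d=np.array([np.cos(th),np.sin(th)]);n=np.array([d[1],-d[0]])
    p=H+.165*d+off*n;print(a,p.round(4),((p-[.449,-.0765])*100).round(1))
E
```

```text
time_s: 3.45
tcp_pos: [0.4474, -0.0775, 0.1241]
ee_rot: [-0.0, 1.0, -0.004, -0.002]
ft_force: [-0.4, -0.6, 0.6]
grip_width: 0.0001
grasp_force: 0.0
51.7 [ 0.469  -0.1024] [ 2.  -2.6]
45 [ 0.4795 -0.1187] [ 3.1 -4.2]
38 [ 0.4925 -0.1343] [ 4.3 -5.8]
31 [ 0.5073 -0.1482] [ 5.8 -7.2]
24 [ 0.5236 -0.1602] [ 7.5 -8.4]
17 [ 0.5413 -0.1701] [ 9.2 -9.4]
10 [ 0.5601 -0.1778] [ 11.1 -10.1]
6 [ 0.5712 -0.1811] [ 12.2 -10.5]
4 [ 0.5768 -0.1825] [ 12.8 -10.6]
2 [ 0.5825 -0.1837] [ 13.3 -10.7]
0 [ 0.5882 -0.1846] [ 13.9 -10.8]
-1 [ 0.591  -0.1851] [ 14.2 -10.9]
-2 [ 0.5939 -0.1854] [ 14.5 -10.9]
```

```bash
python3 -m handwheel '1 -1.3 0 0 0 0 1; 2 -2.6 0 0 0 0 1; 2.6 -3.4 0 0 0 0 1; 3.1 -4.2 0 0 0 0 1; 3.7 -5 0 0 0 0 1; 4.3 -5.8 0 0 0 0 1; 5 -6.5 0 0 0 0 1; 5.8 -7.2 0 0 0 0 1; 6.6 -7.8 0 0 0 0 1; 7.5 -8.4 0 0 0 0 1' && python3 -m handwheel '0.8 -0.5 0 0 0 0 1; 1.7 -1 0 0 0 0 1; 2.6 -1.4 0 0 0 0 1; 3.6 -1.7 0 0 0 0 1; 4.2 -1.9 0 0 0 0 1; 4.2 -1.9 0 0 0 0 1'
python3 - <<'E'
from h import *
t=eyes.get_image("top");s=eyes.get_image("scene")
a=cv2.resize(t[130:230,300:410],None,fx=4,fy=4,interpolation=cv2.INTER_CUBIC)
b=cv2.resize(s[120:220,230:320],None,fx=4,fy=4,interpolation=cv2.INTER_CUBIC)
cv2.imwrite("pics/d1.png",np.hstack([a,b])[:,:,::-1])
E
```

```text
time_s: 4.45
tcp_pos: [0.525, -0.1605, 0.1262]
ee_rot: [-0.0, 1.0, -0.003, -0.0]
ft_force: [-0.0, 0.8, -0.1]
grip_width: -0.0003
grasp_force: 0.3
time_s: 5.05
tcp_pos: [0.5674, -0.1793, 0.1262]
ee_rot: [-0.0, 1.0, -0.003, 0.0]
ft_force: [0.1, -0.3, 0.0]
grip_width: -0.0
grasp_force: 0.0
```

View pics/d1.png

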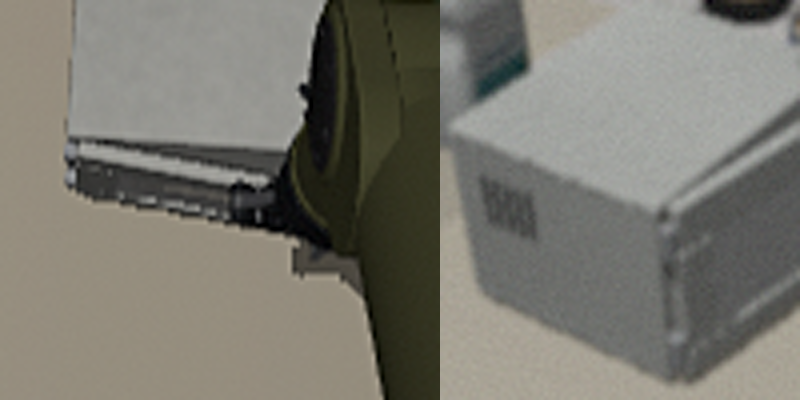

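The door has swung to a few degrees open, with a thin wedge gap at (200,145) in the top crop. Now I'll push through the catch in small steps.

```bash
for i in 1; do python3 -m handwheel '0.3 -0.1 0 0 0 0 1; 0.6 -0.2 0 0 0 0 1; 0.9 -0.2 0 0 0 0 1; 0.9 -0.2 0 0 0 0 1'; python3 -m handwheel '0.3 0 0 0 0 0 1; 0.3 0 0 0 0 0 1'; python3 -m handwheel '0.3 0 0 0 0 0 1; 0.3 0 0 0 0 0 1';  done
```

```text
time_s: 5.55
tcp_pos: [0.5759, -0.1811, 0.1263]
ee_rot: [-0.0, 1.0, -0.003, 0.0]
ft_force: [-0.2, -0.9, -0.0]
grip_width: -0.0004
grasp_force: 0.0
time_s: 5.75
tcp_pos: [0.5788, -0.1811, 0.1263]
ee_rot: [-0.0, 1.0, -0.003, 0.0]
ft_force: [0.1, 0.2, -0.3]
grip_width: -0.0002
grasp_force: 0.0
time_s: 5.95
tcp_pos: [0.5804, -0.1813, 0.1261]
ee_rot: [0.0, 1.0, -0.003, -0.001]
ft_force: [-4.6, -0.5, 2.1]
grip_width: -0.0001
grasp_force: 2.3
```

```bash
python3 -m handwheel '0.2 0 0 0 0 0 1; 0.2 0 0 0 0 0 1'; python3 -m handwheel '0.2 0 0 0 0 0 1; 0.4 0 0 0 0 0 1; 0.4 0 0 0 0 0 1'; python3 -m handwheel '0.2 0 0 0 0 0 1; 0.4 0 0 0 0 0 1; 0.4 0 0 0 0 0 1'
```

```text
time_s: 6.15
tcp_pos: [0.5809, -0.1814, 0.126]
ee_rot: [0.0, 1.0, -0.004, -0.003]
ft_force: [-8.4, -0.3, 6.4]
grip_width: -0.0
grasp_force: 4.4
time_s: 6.45
tcp_pos: [0.5815, -0.1815, 0.1259]
ee_rot: [0.0, 1.0, -0.004, -0.006]
ft_force: [-20.6, 1.5, 14.6]
grip_width: 0.0001
grasp_force: 9.9
time_s: 6.75
tcp_pos: [0.5914, -0.1815, 0.1264]
ee_rot: [0.0, 1.0, -0.004, 0.0]
ft_force: [0.8, 0.5, 0.3]
grip_width: -0.0
grasp_force: 0.0
```

```bash
python3 -m handwheel '0.2 0 0 0 0 0 1; 0.2 0 0 0 0 0 1'
python3 - <<'E'
from h import *
t=eyes.get_image("top");s=eyes.get_image("scene")
a=cv2.resize(t[130:230,300:400],None,fx=4,fy=4,interpolation=cv2.INTER_CUBIC)
b=cv2.resize(s[120:220,280:380],None,fx=4,fy=4,interpolation=cv2.INTER_CUBIC)
cv2.imwrite("pics/d2.png",np.hstack([a,b])[:,:,::-1])
E
```

```text
time_s: 6.95
tcp_pos: [0.5919, -0.1814, 0.1262]
ee_rot: [0.0, 1.0, -0.004, -0.002]
ft_force: [-8.3, -0.1, 6.6]
grip_width: 0.0001
grasp_force: 3.9
```

View pics/d2.png

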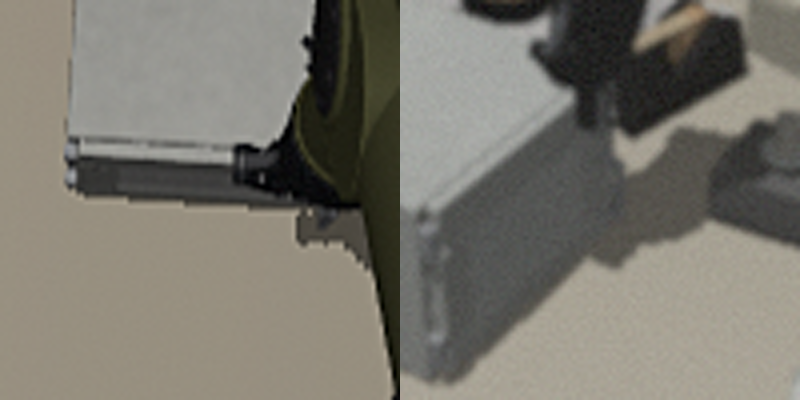

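Door looks flush in both views and meets a firm stop. One more firm push, then I'll back off and lift.

```bash
python3 -m handwheel '0.3 0 0 0 0 0 1; 0.3 0 0 0 0 0 1'; python3 -m handwheel '-1 0 0 0 0 0 1; -3 0 0 0 0 0 1; -4 0 0 0 0 0 1; -4 0 3 0 0 0 1; -4 0 7 0 0 0 1; -4 0 10 0 0 0 1; -4 0 10 0 0 0 1'
python3 - <<'E'
from h import *
s=status.sense();p=s['tcp_pos'];print(((np.array([.493,.328,.15])-p)*100).round(2))
E
```

```text
time_s: 7.25
tcp_pos: [0.592, -0.1815, 0.1261]
ee_rot: [0.0, 1.0, -0.004, -0.005]
ft_force: [-17.2, -0.1, 12.7]
grip_width: -0.0003
grasp_force: 8.5
time_s: 7.95
tcp_pos: [0.5594, -0.1812, 0.231]
ee_rot: [0.001, 1.0, -0.003, 0.005]
ft_force: [0.6, -0.6, 1.0]
grip_width: 0.0
grasp_force: 0.0
[-6.64 50.92 -8.1 ]
```

```bash
python3 -m handwheel '-1 2 0 0 0 0 1; -2 6 0 0 0 0 1; -3 10.5 0 0 0 0 1; -4 15 0 0 0 0 1; -5 19.5 0 0 0 0 1; -5.5 24 0 0 0 0 1; -6 28.5 0 0 0 0 1; -6.4 33 0 0 0 0 1; -6.6 37.5 0 0 0 0 1; -6.6 41 0 0 0 0 1' && python3 -m handwheel '0 3 0 0 0 0 1; 0 3 0 0 0 0 1; 0 3 0 0 0 0 1'
python3 - <<'E'
from h import *
s=status.sense();print(s['tcp_pos'])
im=eyes.get_image("wrist")
cv2.imwrite("pics/w2.png",im[:,:,::-1]); t=eyes.get_image("top");cv2.imwrite("pics/t2.png",t[:,:,::-1])
a=cv2.resize(t[120:230,300:410],(400,400),interpolation=cv2.INTER_CUBIC)
cv2.imwrite("pics/m2.png",np.hstack([cv2.resize(im[:, :],(400,250)),a[:250]])[:,:,::-1])
c=eyes.camera_info("wrist");print(c)
E
```

```text
time_s: 8.95
tcp_pos: [0.4897, 0.2322, 0.226]
ee_rot: [-0.001, 1.0, -0.002, 0.0]
ft_force: [0.8, 0.3, 0.1]
grip_width: 0.0
grasp_force: 0.0
time_s: 9.25
tcp_pos: [0.4902, 0.2595, 0.2256]
ee_rot: [-0.0, 1.0, -0.002, -0.0]
ft_force: [0.6, -0.8, -0.1]
grip_width: 0.0002
grasp_force: 0.0
[0.49015203 0.25952626 0.22560223]
{'K': array([[294.72050156,   0.        , 318.00068033],
       [  0.        , 294.72050156, 196.09540627],
       [  0.        ,   0.        ,   1.        ]]), 'k1': 0.017516207373018258, 'hand_eye': array([[ 7.20180487e-04, -9.60763397e-01, -2.77368306e-01,
         7.01519238e-02],
       [ 9.99999325e-01,  4.39076081e-04,  1.07557990e-03,
        -5.06905616e-04],
       [-9.11592006e-04, -2.77368893e-01,  9.60763065e-01,
        -1.42424148e-01],
       [ 0.00000000e+00,  0.00000000e+00,  0.00000000e+00,
         1.00000000e+00]])}
```

View pics/m2.png

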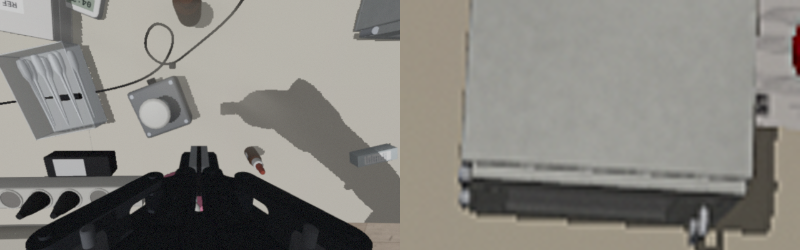

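Door is flush, its edge parallel to the cabinet's front in the right-hand crop. The mushroom head is at about (248,179) in the full wrist image; I'll measure it there.

Run:
```python
from h import *
from scipy.spatial.transform import Rotation as Ro
im=cv2.imread("pics/w2.png");g=cv2.cvtColor(im,cv2.COLOR_BGR2GRAY)
r=g[140:220,205:295]; m=(r>165).astype(np.uint8)
n,l,st,ce=cv2.connectedComponentsWithStats(m);k=l[39,43];print(st[k],ce[k]+[205,140],r[39,43])
cs=max(cv2.findContours((l==k).astype(np.uint8),0,1)[0],key=cv2.contourArea);cc=cv2.minEnclosingCircle(cs);print(cc)
s=status.sense();q=s['ee_rot'];R=Ro.from_quat([q[1],q[2],q[3],q[0]]).as_matrix();c=eyes.camera_info("wrist");H=c["hand_eye"]
for uv in (ce[k]+[205,140],np.array(cc[0])+[205,140]):
    x=cv2.undistortPoints(np.array([[uv]]),c["K"],np.array([c["k1"],0,0,0,0.]))[0,0]
    o=s['tcp_pos']+R@H[:3,3];v=R@H[:3,:3]@np.array([x[0],x[1],1])
    for z in(.091,.086): print(o+v*(z-o[2])/v[2])
```

```text
[  18   19   46   46 1608] [245.50870647 181.60758706] 191
((40.5, 41.5), 23.505416870117188)
[0.4958004  0.32758526 0.091     ]
[0.49462702 0.32884489 0.086     ]
[0.49590682 0.32758558 0.091     ]
[0.49473535 0.32884522 0.086     ]
```

```bash
python3 -m handwheel '0.2 3 0 0 0 0 1; 0.4 6 0 0 0 0 1; 0.4 6.9 0 0 0 0 1; 0.4 6.9 -3 0 0 0 1; 0.4 6.9 -7 0 0 0 1; 0.4 6.9 -10 0 0 0 1; 0.4 6.9 -12.2 0 0 0 1; 0.4 6.9 -12.2 0 0 0 1; 0.4 6.9 -12.2 0 0 0 1'; python3 -m handwheel '0 0 -0.3 0 0 0 1; 0 0 -0.6 0 0 0 1; 0 0 -0.9 0 0 0 1; 0 0 -0.9 0 0 0 1; 0 0 -0.9 0 0 0 1'
```

```text
time_s: 10.25
tcp_pos: [0.4949, 0.3269, 0.1046]
ee_rot: [0.0, 1.0, -0.004, -0.0]
ft_force: [0.0, 0.1, -0.2]
grip_width: 0.0001
grasp_force: 0.0
time_s: 10.75
tcp_pos: [0.4944, 0.3279, 0.0954]
ee_rot: [-0.0, 1.0, -0.003, 0.0]
ft_force: [-0.6, 0.4, 0.2]
grip_width: -0.0001
grasp_force: 0.0
```

```bash
for i in 1; do python3 -m handwheel '0 0 -0.2 0 0 0 1; 0 0 -0.2 0 0 0 1; 0 0 -0.2 0 0 0 1';python3 -m handwheel '0 0 -0.2 0 0 0 1; 0 0 -0.2 0 0 0 1; 0 0 -0.2 0 0 0 1';python3 -m handwheel '0 0 -0.2 0 0 0 1; 0 0 -0.2 0 0 0 1; 0 0 -0.2 0 0 0 1';python3 -m handwheel '0 0 -0.2 0 0 0 1; 0 0 -0.2 0 0 0 1; 0 0 -0.2 0 0 0 1'; done | grep -E "tcp|ft"
```

```text
tcp_pos: [0.4944, 0.3278, 0.0932]
ft_force: [-0.2, -0.6, 0.3]
tcp_pos: [0.4943, 0.3278, 0.0912]
ft_force: [0.0, 0.7, -0.4]
tcp_pos: [0.4944, 0.3279, 0.0894]
ft_force: [-0.1, -0.6, 3.2]
tcp_pos: [0.4944, 0.3279, 0.0873]
ft_force: [-1.2, -0.8, 5.2]
```

```bash
python3 -m handwheel '0 0 -0.2 0 0 0 1; 0 0 -0.4 0 0 0 1; 0 0 -0.6 0 0 0 1; 0 0 -0.6 0 0 0 1; 0 0 -0.6 0 0 0 1'
python3 - <<'E'
from h import *
f=[];z=[]
for i in range(12):
    im=eyes.get_image("scene");s=status.sense();f.append(s['ft_force'][2]);z.append(s['tcp_pos'][2])
print(np.mean(f),np.std(f),np.mean(z),s['time_s'])
t=eyes.get_image("top")
a=cv2.resize(im[270:370,190:290],(500,500),interpolation=cv2.INTER_CUBIC)
cv2.imwrite("pics/e.png",a[:,:,::-1])
cv2.imwrite("pics/t3.png",t[:,:,::-1])
E
```

```text
time_s: 12.45
tcp_pos: [0.4945, 0.3279, 0.0816]
ee_rot: [-0.0, 1.0, -0.003, 0.0]
ft_force: [-1.2, -2.0, 7.3]
grip_width: 0.0004
grasp_force: 3.6
7.3689781838779345 0.4840643950240159 0.08167875186577832 13.05
```

View pics/e.png

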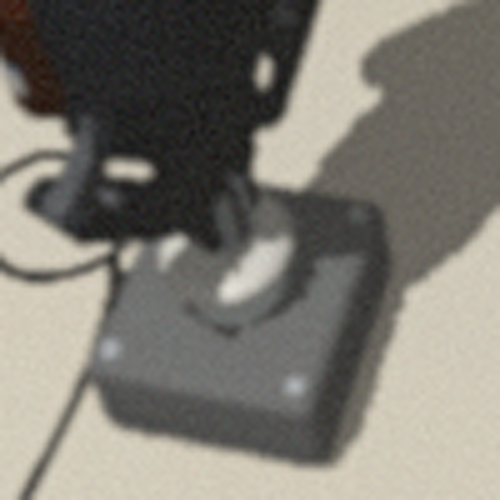

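Fingertips are pressing the mushroom head at about (230,250). It is about 9 mm down: 7.4 N, TCP z 0.0817. I'll go down 1 mm more.

```bash
python3 -m handwheel '0 0 -0.1 0 0 0 1; 0 0 -0.1 0 0 0 1; 0 0 -0.1 0 0 0 1'
python3 - <<'E'
from h import *
f=[];z=[]
for i in range(25):
    t=eyes.get_image("top");s=status.sense();f.append(s['ft_force'][2]);z.append(s['tcp_pos'][2])
print(np.mean(f),np.mean(z),s['time_s'])
a=cv2.resize(t[90:280,170:410],(720,570),interpolation=cv2.INTER_CUBIC)
cv2.imwrite("pics/f.png",a[:,:,::-1])
E
```

```text
time_s: 13.4
tcp_pos: [0.4944, 0.3279, 0.0807]
ee_rot: [-0.0, 1.0, -0.003, 0.0]
ft_force: [-1.5, -1.5, 7.3]
grip_width: 0.0003
grasp_force: 3.9
7.778912016146823 0.08073747935443555 14.65
```

View pics/f.png

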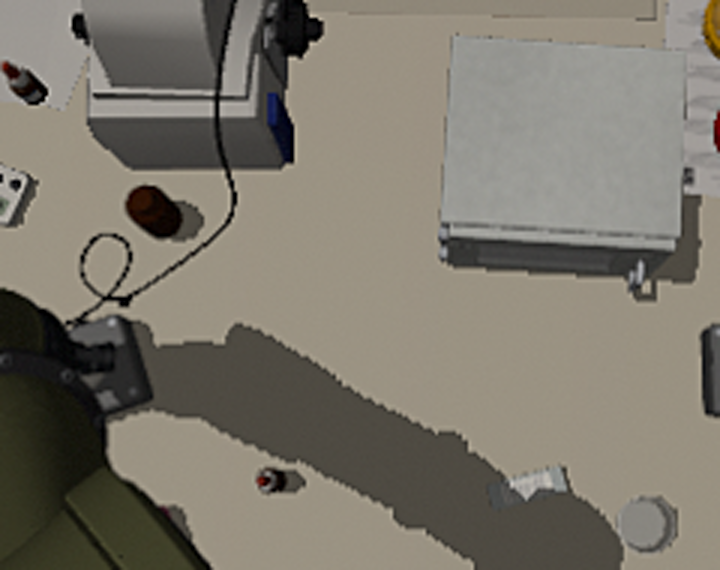

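Door is shut at (560,238), bystanders are where they were, and the plunger is held at about 10 mm (7.8 N).

```bash
python3 -c "
from cell import manip
print(manip.close_job())"
```

```text
the job is handed in; nothing more can be done
None
```

I pushed the cabinet door shut onto its catch, then pressed the mushroom plunger to about half travel (TCP height suggests 10.3 mm, the 7.8 N force about 9.6 mm), and handed the job in still holding it there at about 15 s; the narrow pin and the loose items were not touched.

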